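Rock a tight locating block out of its fixture

ROBOT

A 6-joint arm with a two-finger parallel gripper is mounted at the origin on the work surface. World frame = base frame: x ahead of the robot, y to its left, z up, the work surface at z = 0. Lengths are in mm, angles in rad, forces in N, time in s.
With the tool pointing down it reaches from about 350 to 975 mm from the base axis. Payload 7.1 kg.
Tool frame: the origin (TCP) lies between the finger pads; the fingertips stand 11 mm ahead of it and the grasp point (between the pads) lies 8 mm behind it (bot.finger_overhang is the distance from the TCP to the fingertips, in mm); z points along the fingers, y is the line along which they close (so a half turn about z gives the same grasp; the last joint's range is limited). The gripper opens to 88 mm and grips with 3 to 60 N. Pads are 20 mm wide; open, the fingers measure 115 mm over their backs; the gripper's body (75 mm by 178 mm) begins 61 mm behind the grasp point.
Start: joints at [-1.211, 0.423, 1.63, -0, 1.089, -0.019], TCP at [231.145, -580.669, 233.675] pointing down, gripper open.
Joint ranges: [-3, 3], [-0.9, 2.11], [0.09, 2.58], [-1.31, 4.45], [0.11, 2.69], [-2.54, 2.54]. Speed limits (rad/s): [2.39, 2.39, 3.01, 3.14, 3.14, 3.14].

INTERFACE

Orientations are given as a unit quaternion [w, x, y, z].
In Python, from cell import sensors, viewer, sign_off, bot gives the robot as it stands.
- The arm moves only by the tool servo_tool, never from a script. Its argument "steps" is a list that holds one entry, the list of rows, each a list of 7 numbers: the shift along the tool's x, y, z in cm, then the turn, a rotation vector about the tool's x, y, z in rad, then the finger opening in cm, from 0 to 8.78. A call has 1 to 5 rows; each row shifts and turns the commanded pose from where the row before left it, along the tool's axes as they then stand; what a row does not reach is not made up. A row lasts 1/10 s, in which the tool goes at most 50 mm and 8.59 degrees, less where a joint would pass 70% of its speed; a pose out of reach is approached as far as the arm can. A call with a gripper value outside its range is refused whole. The fingers move at their own pace and stop on an object; the grip force is fixed at half the most. Time passes only in rows, so rows that do not move let the fingers close. It gives the time, the measured TCP pose, the force, the opening and the grip force at its end, in the units of the state.
- sensors.read_state(): the state, without advancing time (a new reading comes with each control period).
- viewer.capture(name): name is "scene" or "top" or "wrist"; returns the picture (420x560x3 uint8, red, green, blue); there is no depth.
- viewer.camera_model(name): a dict with "intrinsics" (3x3 intrinsics, pixels), "pose" (4x4, takes a point from camera to world coordinates). Camera axes: x right, y down, z forward; pixel columns grow to the right and rows downward; lengths in mm; the calibration is good to about 2 mm. A picture is of the moment at which its call begins: read the wrist's pose just before it. camera_model takes no time and is no camera call; for the wrist camera it gives the pose at the moment of the call.
- sign_off(): hands the job in; it is judged then, once.
The state is a dict: "clock": time; "joint_pos": joint angles; "qd": joint speeds; "joint_torque": joint torques, N m; "eef_pos": TCP position; "eef_rot": TCP orientation; "force": force on the tool from outside, world axes, zero at the start; "wrist_torque": the same for the moment, N m; "opening": opening from 0.0 (shut) to 1.0 (fully open); "grasp_force": force on a finger pad.
Only numpy, scipy, OpenCV 4.12 (cv2) and the standard library are available. Lean on these libraries where they do the work, as an engineer would, in place of code of your own. Each camera call takes 0.05 s, during which the arm holds its last target. There are 200 camera calls.

TASK

Lift the keeper plate up off its post and lay it flat in the shallow grey tray. The locating block it covered is a tight fit between two sprung jaws: work it loose by rocking it, raising first its left end (left as the robot sees it) and then its right end, clearly tilted each time (6 degrees or more) while its lower end is still down in the seat, until it comes free. Finish while holding the block: level, still, straight above its seat and just clear of it, with a gap of about 15 mm, and do not let go; leave the vee block, the round slug and the screwdriver where they are.

Things in the scene. Friction and masses are not known exactly. Their poses are not given: they have to be found in the camera images.
- fixture: Steel fixture fixed to the bench. Base plate 135 x 140 x 12 mm thick (x -52.5 to +82.5 mm, y +-70 mm). Origin: on the bench surface under the middle of the seat; x points away from the robot (within 0.5 rad), y to the left, z up. The plate's top (z = 12 mm) is the seat floor. Behind each jaw is a fixed housing (y = +-54 to +-66 mm, up to z = 34 mm).
- seat_rim (a point): Middle of the seat at its rim, z = 37 mm: the seat is 25 mm deep. It is 43 mm wide in x between two fixed guide walls 10 mm thick, and 60 mm long in y between two sprung jaws 40 mm wide and 12 mm thick; guides and jaws end at the rim's height.
- jaw_left (a joint): Left jaw's slide along the fixture's y: 0 against the block's end at the start, up to +8 mm when pushed outward (values in m). The spring presses about 13 N on the block (0.8 N/mm). Dry friction of the two jaws holds the block: some 15 to 25 N pulled straight up, much less while it is being rocked.
- jaw_right (a joint): Right jaw's slide, the same, outward to -y.
- post_top (a point): Top of the keeper post, at x = +56 mm, z = 74 mm of the fixture: a pin 10 mm in diameter and 22 mm tall on a pedestal 26 mm in diameter whose top is at z = 52 mm.
- block: Aluminium locating block, 0.2 to 0.4 kg: body 40 (x) x 60 (y) x 40 mm (z); upright grip tab 18 (x) x 32 (y) mm in the middle of its top, 40 to 81 mm above the underside. Origin: centre of the underside; axes as the fixture's at the start, y from its right to its left end. It starts on the seat floor. Rocking turns it about its x (positive: left end up). Grip the tab across y or x.
- left_edge (a point): Middle of the block's lower left edge (block frame: y = +30 mm, z = 0).
- right_edge (a point): Middle of the block's lower right edge (block frame: y = -30 mm, z = 0).
- keeper: Loose steel keeper plate 56 (x) x 30 (y) x 6 mm, 0.1 kg, with a 15 mm hole at x = +16 mm for the pin and a round upright knob, 16 mm in diameter, at x = -6 mm, 6 to 38 mm above the underside. Origin: centre of the underside. It starts level on the pedestal and the block's shoulder, x pointing from block to pin; it must rise 22 mm to clear the pin.
- tray: Fixed shallow grey tray, 130 (x) x 160 (y) x 22 mm, walls and floor 4 mm. Origin: centre of the underside.
- vee_block: Bystander: steel vee block 50 x 50 x 38 mm; origin at the centre of the underside.
- bar_slug: Bystander: standing aluminium slug, 44 mm in diameter, 45 mm high; origin at the centre of the underside.
- screwdriver: Bystander: blue-handled screwdriver lying on the bench; origin about its middle.
Mind the look-alikes: they are no part of the job. What is shaped like the block but green, orange or yellow is not meant.

How it is judged:
By the outcome, as a careful person would: the job done as asked, in the order asked, and still so for the second after the job is handed in, while the arm keeps its last pose, push and grip.
It also fails if it takes over 53 s, if anything falls off the work surface, if the arm or the gripper's body presses on something with over 40 N, if the wrist force passes 120 N, or if a joint passes its speed limit or range.

## Working session

There is one attempt and no reset: what is moved stays moved. The work goes in short steps, Python scripts to look and compute and a tool call to move; the robot and the scene stay as the last step left them, time stands still between calls to the robot, and variables do not carry over. Pictures are saved under pics/ and viewed, at most 10 in all, crops included, and the job is handed in when it is done.

Besides the shell and the picture viewer there is one more tool, called after "Call:" as name([rows], argument=value, ...), one row to a line, values as JSON. servo_tool: Moves the arm, as the interface text tells. Its arguments: {"type":"object","properties":{"steps":{"type":"array"}},"required":["steps"]}

```bash
mkdir -p pics; ls; python3 - <<'E'
from cell import sensors, viewer
import cv2,numpy as np
for n in("scene","top"):
    im=viewer.capture(n); cv2.imwrite(f"pics/{n}0.png",cv2.resize(im[:,:,::-1],(800,600),interpolation=cv2.INTER_CUBIC)); cv2.imwrite(f"pics/{n}0_raw.png",im[:,:,::-1])
    m=viewer.camera_model(n); print(n,np.round(m["intrinsics"],1).tolist(),np.round(m["pose"],3).tolist())
print(sensors.read_state())
E
```

```text
pics
scene [[469.5, 0.0, 274.7], [0.0, 469.5, 201.2], [0.0, 0.0, 1.0]] [[-0.791, 0.346, -0.504, 1102.436], [0.611, 0.466, -0.639, 677.2], [0.014, -0.814, -0.581, 706.194], [0.0, 0.0, 0.0, 1.0]]
top [[398.9, 0.0, 284.0], [0.0, 398.9, 209.3], [0.0, 0.0, 1.0]] [[0.016, -0.993, 0.117, 445.181], [-1.0, -0.017, -0.008, -5.277], [0.01, -0.116, -0.993, 1006.33], [0.0, 0.0, 0.0, 1.0]]
{'clock': 0.1, 'joint_pos': array([-1.21097214e+00,  4.23798040e-01,  1.63059156e+00, -6.15212003e-06,
        1.08861372e+00, -1.89734062e-02]), 'qd': array([-1.44321980e-03, -9.43977518e-05, -3.51808278e-03,  1.34141858e-03,
       -7.11376130e-04, -3.50140445e-05]), 'joint_torque': array([-1.79468634e-04, -5.45611131e+01, -2.74325323e+01,  6.45568315e-02,
        1.88482093e-02, -1.61306122e-05]), 'eef_pos': array([ 230.99422758, -580.22457497,  232.96708278]), 'eef_rot': array([-6.94653444e-04,  9.82117087e-01,  1.88269835e-01, -1.22310617e-04]), 'force': array([-0.08198924, -0.47346714, -0.2907929 ]), 'wrist_torque': array([-0.02164857, -0.01000799,  0.04063958]), 'grasp_force': 0.0, 'opening': 1.0006586894865839}
```

View pics/top0.png

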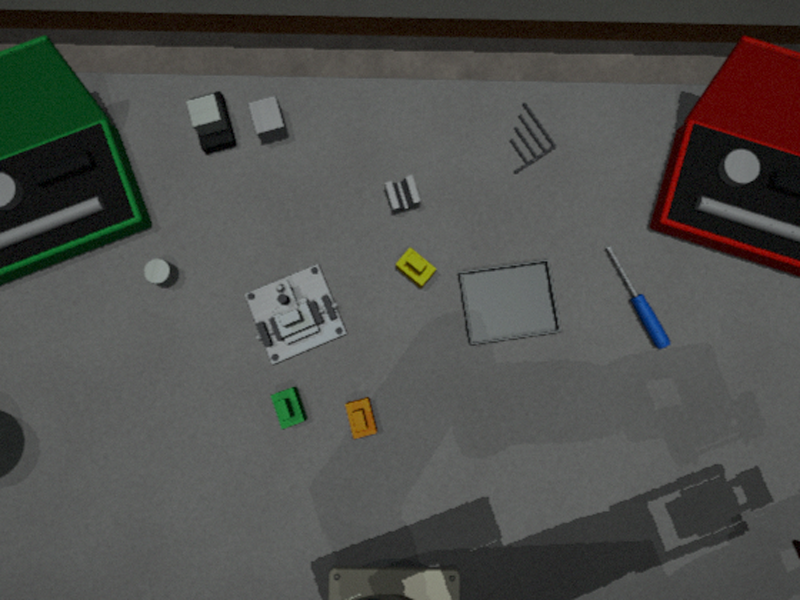

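View pics/scene0.png

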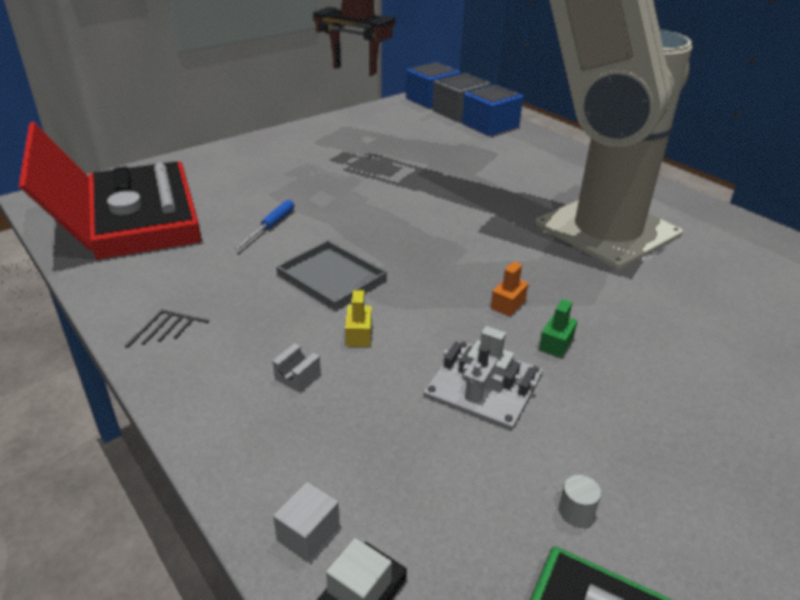

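Top view at 800x600: the candidates shaped like the block are green (288,407), orange (361,417), yellow (415,267) and bare aluminium in the steel fixture (295,322). Only the last one is in the fixture, so that is the block. Its keeper knob is at about (283,298), the tray at about (508,302), and the slug, vee block and screwdriver at (158,272), (403,195) and (640,300). I'll take a close crop to check.

```bash
cat > h.py <<'E'
import numpy as np,cv2
from cell import sensors,viewer
from scipy.spatial.transform import Rotation as R
def toworld(n,uv,z,m=None):
    m=m or viewer.camera_model(n);K=m["intrinsics"];P=np.array(m["pose"])
    d=P[:3,:3]@np.linalg.inv(K)@np.array([uv[0],uv[1],1.]);o=P[:3,3]
    return o+d*(z-o[2])/d[2]
def proj(n,p,m=None):
    m=m or viewer.camera_model(n);K=np.array(m["intrinsics"]);P=np.linalg.inv(m["pose"])
    q=K@(P[:3,:3]@np.asarray(p,float)+P[:3,3]);return q[:2]/q[2]
def pose():
    s=sensors.read_state();q=s["eef_rot"];return np.array(s["eef_pos"]),R.from_quat([q[1],q[2],q[3],q[0]]).as_matrix(),s
E
python3 - <<'E'
from h import *
a=cv2.imread("pics/top0_raw.png")[175:265,165:255]; b=cv2.imread("pics/scene0_raw.png")[220:305,290:390]
cv2.imwrite("pics/crop1.png",np.hstack([cv2.resize(a,(400,400),interpolation=cv2.INTER_CUBIC),cv2.resize(b,(400,340),interpolation=cv2.INTER_CUBIC)[:340] if 0 else cv2.copyMakeBorder(cv2.resize(b,(400,340),interpolation=cv2.INTER_CUBIC),0,60,0,0,cv2.BORDER_CONSTANT)]))
for uv in [(315,265),(345,335),(272,363),(246,295)]: print("fix",toworld("top",np.array(uv)*.7,12).round(1))
for uv in [(459,272),(547,262),(557,332),(470,344)]: print("tray",toworld("top",np.array(uv)*.7,22).round(1))
E
```

```text
fix [619.5 147.9  12. ]
fix [496.9  91.5  12. ]
fix [446.4 216.3  12. ]
fix [564.1 266.9  12. ]
tray [ 609.8 -105.7   22. ]
tray [ 630.3 -260.4   22. ]
tray [ 507.6 -276.1   22. ]
tray [ 484.4 -125.3   22. ]
```

View pics/crop1.png

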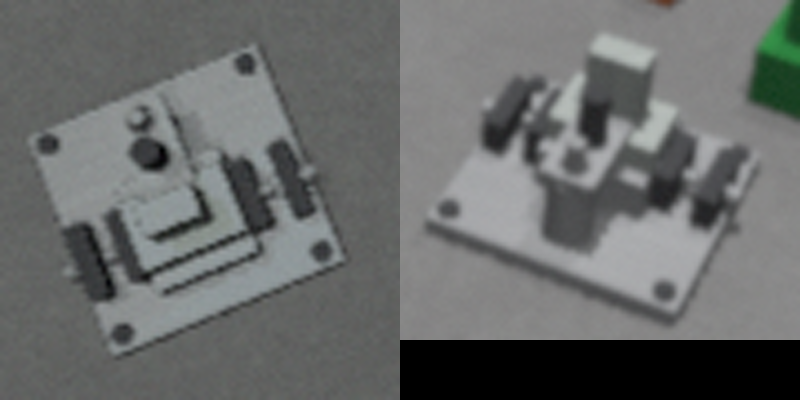

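The crop shows the fixture with plate corners at (255,43), (345,262), (113,355) and (32,138). The black knob is at (150,153), the pin at (140,118), and the bare tab (170,210) is the block I want.

```bash
cat >> h.py <<'E'
def fit(model,meas):
    M=np.array(model,float);W=np.array(meas)[:,:2];mc=M.mean(0);wc=W.mean(0)
    U,S,V=np.linalg.svd((M-mc).T@(W-wc));r=(U@V).T;t=wc-r@mc
    return t,np.arctan2(r[1,0],r[0,0]),np.linalg.norm(W-(M@r.T+t),axis=1)
E
python3 - <<'E'
from h import *
f=lambda uv:(165+uv[0]/4.444,175+uv[1]/4.444)
c=[toworld("top",f(u),12) for u in [(255,43),(345,262),(113,355),(32,138)]]
t,a,e=fit([(82.5,-70),(-52.5,-70),(-52.5,70),(82.5,70)],c);print("fix",t,a,e)
k=toworld("top",f((150,152)),90);p=toworld("top",f((140,117)),74)
r=np.array([[np.cos(a),-np.sin(a)],[np.sin(a),np.cos(a)]])
for n,q in(("knob",k),("pin",p),("tab",toworld("top",f((165,211)),93))):print(n,q,(q[:2]-t)@r)
c=[toworld("top",np.array(u)*.7,22) for u in [(459,272),(547,262),(557,332),(470,344)]]
print("tray",fit([(65,80),(65,-80),(-65,-80),(-65,80)],c))
P,Rm,s=pose();print(Rm.round(3)); print(viewer.camera_model("wrist")["pose"].round(2), viewer.camera_model("wrist")["intrinsics"])
E
```

```text
fix [518.67404874 172.79550521] 0.41067904110227604 [1.80575478 1.10444521 1.88547496 3.16578274]
knob [549.53407423 184.13346716  90.        ] [32.82048971 -1.92509993]
pin [569.92199701 193.48579632  74.        ] [55.24690454 -1.48992868]
tab [518.70251254 174.54680675  93.        ] [0.72527265 1.59431705]
tray (array([ 558.01387974, -191.87067628]), np.float64(0.14187383302630957), array([2.53221487, 3.68327311, 4.88022736, 3.99373158]))
[[ 0.929  0.37  -0.001]
 [ 0.37  -0.929  0.001]
 [ 0.    -0.001 -1.   ]]
[[ 3.7000e-01 -8.9000e-01 -2.5000e-01  2.9981e+02]
 [-9.3000e-01 -3.6000e-01 -1.0000e-01 -5.5300e+02]
 [-0.0000e+00  2.7000e-01 -9.6000e-01  3.8344e+02]
 [ 0.0000e+00  0.0000e+00  0.0000e+00  1.0000e+00]] [[293.44809485   0.         274.19534146]
 [  0.         293.44809485 213.80400415]
 [  0.           0.           1.        ]]
```

Call:
servo_tool([
  [[3.4,-3.5,0,0,0,0,8.7],[3.4,-3.5,0,0,0,0,8.7],[3.4,-3.5,0,0,0,0,8.7],[3.4,-3.5,0,0,0,0,8.7],[3.4,-3.5,0,0,0,0,8.7]],
])

```text
clock: 0.6
eef_pos: [324.5, -353.3, 233.5]
eef_rot: [-0.0, 0.982, 0.188, -0.0]
force: [0.9, -0.6, 0.2]
opening: 0.99
grasp_force: 0.0
```

Call:
servo_tool([
  [[3.4,-3.5,0,0,0,0,8.7],[3.4,-3.5,0,0,0,0,8.7],[3.4,-3.5,0,0,0,0,8.7],[3.4,-3.5,0,0,0,0,8.7],[3.4,-3.5,0,0,0,0,8.7]],
])

```text
clock: 1.1
eef_pos: [417.8, -127.8, 233.7]
eef_rot: [0.0, 0.982, 0.188, 0.0]
force: [2.0, -0.9, 0.1]
opening: 0.987
grasp_force: 0.0
```

Call:
servo_tool([
  [[3.4,-3.5,0,0,0,0,8.7],[3.4,-3.5,0,0,0,0,8.7],[3.4,-3.5,0,0,0,0,8.7],[3.4,-3.5,0,0,0,0,8.7],[3.4,-3.5,0,0,0,0,8.7]],
])

```text
clock: 1.6
eef_pos: [511.1, 97.8, 233.6]
eef_rot: [0.0, 0.982, 0.188, -0.0]
force: [0.5, -0.9, 0.9]
opening: 0.99
grasp_force: 0.0
```

Call:
servo_tool([
  [[3.4,-3.5,0,0,0,0,8.7],[3.4,-3.5,0.5,0,0,-0.03,8.7],[0,0,0.5,0,0,0,8.7],[0,0,0,0,0,0,8.7]],
])

```text
clock: 2.0
eef_pos: [547.2, 186.5, 222.3]
eef_rot: [0.0, 0.979, 0.204, -0.001]
force: [-0.2, 0.5, -0.6]
opening: 0.99
grasp_force: 0.0
```

```bash
python3 - <<'E'
from h import *
m=viewer.camera_model("wrist"); np.save("m1.npy",m["pose"]); im=viewer.capture("wrist")
cv2.imwrite("pics/w1.png",cv2.resize(im[:,:,::-1],(800,600),interpolation=cv2.INTER_CUBIC))
c,s=np.cos(.4107),np.sin(.4107)
for x,y,z in [(34,0,90),(56,0,74),(0,0,93),(82.5,-70,12),(82.5,70,12),(-52.5,70,12)]:
    print((x,y,z),(proj("wrist",(518.7+c*x-s*y,172.8+s*x+c*y,z),m)/.7).round(1))
E
```

```text
(34, 0, 90) [393.5 292.8]
(56, 0, 74) [393.5 257.5]
(0, 0, 93) [393.4 340.2]
(82.5, -70, 12) [476.3 214.1]
(82.5, 70, 12) [310.1 214. ]
(-52.5, 70, 12) [317.8 362.1]
```

View pics/w1.png

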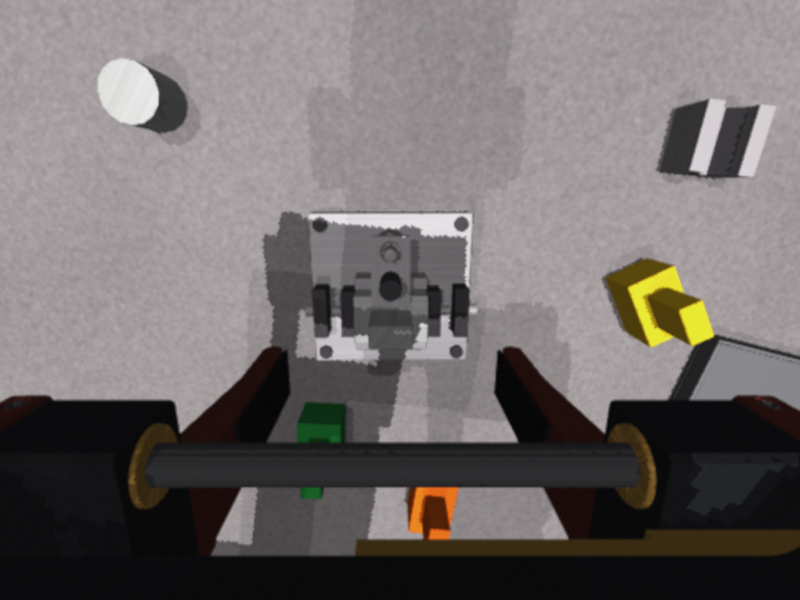

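The wrist view shows the fixture with plate corners at about (309,213), (471,213), (466,359) and (315,360), the knob at about (390,287) and the pin at about (391,248). I'll enlarge it to refine.

```bash
python3 - <<'E'
import cv2,numpy as np
im=cv2.imread("pics/w1.png")[200:380,280:500]
im=cv2.convertScaleAbs(im,alpha=1.4,beta=10)
cv2.imwrite("pics/w1c.png",cv2.resize(im,(733,600),interpolation=cv2.INTER_CUBIC))
E
```

```text
(no output)
```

View pics/w1c.png

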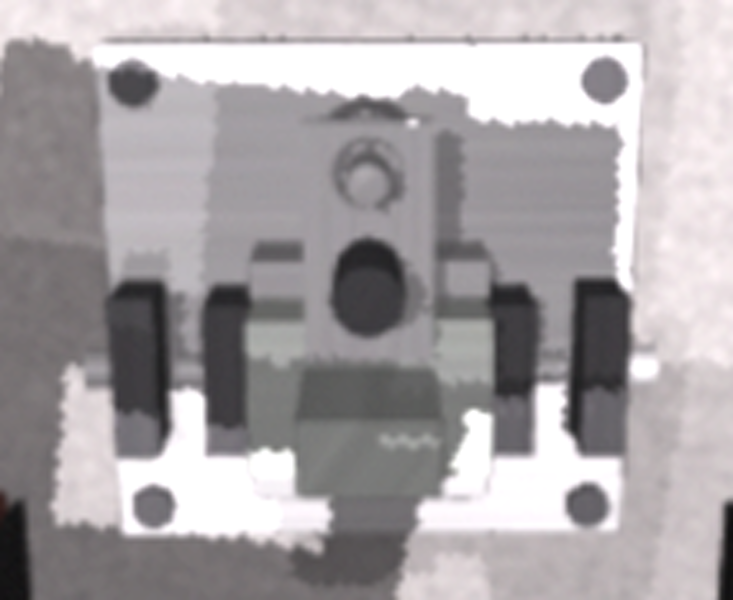

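```bash
python3 - <<'E'
from h import *
m=viewer.camera_model("wrist");m["pose"]=np.load("m1.npy")
f=lambda u:((280+u[0]/3.3333)*.7,(200+u[1]/3.3333)*.7)
c=[toworld("wrist",f(u),12,m) for u in [(97,45),(641,43),(618,531),(125,533)]]
t,a,e=fit([(82.5,70),(82.5,-70),(-52.5,-70),(-52.5,70)],c);print(t,a,e)
r=np.array([[np.cos(a),-np.sin(a)],[np.sin(a),np.cos(a)]])
for n,u,z in(("knob",(368,298),90),("pin",(371,186),74),("tab",(369,457),93)):
    q=toworld("wrist",f(u),z,m);print(n,q,(q[:2]-t)@r)
P,Rm,s=pose();k=np.array([*(t+r@[34,0]),72]);print(k,"to knob tool mm",Rm.T@(k-P),"yaw err",a-np.arctan2(Rm[1,0],Rm[0,0]),P)
E
```

```text
[519.50298205 174.99845167] 0.415780478270699 [1.57428067 1.65942688 1.55970025 1.58415859]
knob [551.24318329 189.30807045  90.        ] [34.81569206  0.27046335]
pin [570.58272962 197.07669989  74.        ] [55.64531615 -0.43410468]
tab [520.08814273 175.50099728  93.        ] [0.73828599 0.22338065]
[550.60622832 188.73118889  72.        ] to knob tool mm [  4.83599256  -1.49976782 150.66588755] yaw err 0.006379221292518333 [547.12747588 185.5856011  222.67796573]
```

Call:
servo_tool([
  [[0.5,-0.15,3.0,0,0,0,6],[0,0,4.0,0,0,0,4.5],[0,0,4.0,0,0,0,4.5],[0,0,2.5,0,0,0,4.5],[0,0,1.5,0,0,0,4.5]],
])

```text
clock: 2.55
eef_pos: [550.6, 187.3, 71.9]
eef_rot: [0.0, 0.979, 0.202, -0.002]
force: [-0.3, 0.1, -0.1]
opening: 0.575
grasp_force: 0.0
```

Call:
servo_tool([
  [[0,0,0,0,0,0,1.0],[0,0,0,0,0,0,1.0],[0,0,0,0,0,0,1.0],[0,0,0,0,0,0,1.0],[0,0,0,0,0,0,1.0]],
])

```text
clock: 3.05
eef_pos: [553.0, 189.6, 75.1]
eef_rot: [-0.0, 0.979, 0.203, 0.001]
force: [-1.4, -0.4, 6.5]
opening: 0.177
grasp_force: 30.0
```

Call:
servo_tool([
  [[0,0,-0.5,0,0,0,1.0],[0,0,-1.0,0,0,0,1.0],[0,0,-1.5,0,0,0,1.0],[0,0,-2.0,0,0,0,1.0],[0,0,-3.0,0,0,0,1.0]],
])

```text
clock: 3.55
eef_pos: [551.2, 189.0, 154.3]
eef_rot: [0.0, 0.979, 0.203, -0.001]
force: [0.5, -0.9, -1.0]
opening: 0.176
grasp_force: 30.0
```

```bash
python3 - <<'E'
from h import *
P,Rm,s=pose();print(P,Rm.round(3),s["force"],s["opening"])
# grasp: knob at TCP; keeper origin 6mm ahead (+x keeper) of knob. want keeper origin at tray centre
a=.1419;T=np.array([558,-192.])
print("tcp target",T-6*np.array([np.cos(a),np.sin(a)]))
d=np.array([*(T-6*np.array([np.cos(a),np.sin(a)])),P[2]])-P;print("tool mm",Rm.T@d,"yaw",a-np.arctan2(Rm[1,0],Rm[0,0]))
E
```

```text
[551.24162889 189.04003315 154.34985446] [[ 0.918  0.398 -0.002]
 [ 0.398 -0.918 -0.001]
 [-0.002 -0.    -1.   ]] [ 0.49321758 -0.87158531 -0.97421479] 0.175906244113701
tcp target [ 552.06030554 -192.84854563]
tool mm [-1.51077829e+02  3.50734927e+02  2.39667502e-01] yaw -0.2669725117488423
```

Call:
servo_tool([
  [[-1.0,2.3,0,0,0,0,1.0],[-1.9,4.4,0,0,0,0,1.0],[-1.9,4.4,0,0,0,0,1.0],[-1.9,4.4,0,0,0,0,1.0],[-1.9,4.4,0,0,0,0,1.0]],
])

```text
clock: 4.05
eef_pos: [552.4, -29.2, 155.1]
eef_rot: [0.0, 0.979, 0.203, 0.001]
force: [0.5, -0.3, -1.4]
opening: 0.176
grasp_force: 30.0
```

Call:
servo_tool([
  [[-1.9,4.4,0,0,0,0,1.0],[-1.9,4.4,0,0,0,0,1.0],[-1.8,4.2,0,0,0,0,1.0],[-0.9,2.2,0,0,0,0,1.0],[0,0,0,0,0,0,1.0]],
])

```text
clock: 4.55
eef_pos: [553.4, -196.1, 155.0]
eef_rot: [0.001, 0.98, 0.201, 0.001]
force: [-1.0, 0.6, -2.2]
opening: 0.18
grasp_force: 30.0
```

```bash
python3 - <<'E'
from h import *
P,Rm,s=pose();print(P,s["force"],s["opening"])
im=viewer.capture("wrist")
im2=viewer.capture("scene")[130:310,150:400]
cv2.imwrite("pics/w2.png",np.hstack([cv2.resize(im[:,:,::-1],(400,300)),cv2.resize(im2[:,:,::-1],(400,288))[:288] if 0 else cv2.resize(im2[:,:,::-1],(400,300))]))
E
```

```text
[ 553.42465094 -196.08099515  154.99313313] [-1.03508846  0.58337661 -2.23326735] 0.18026394765748593
```

View pics/w2.png

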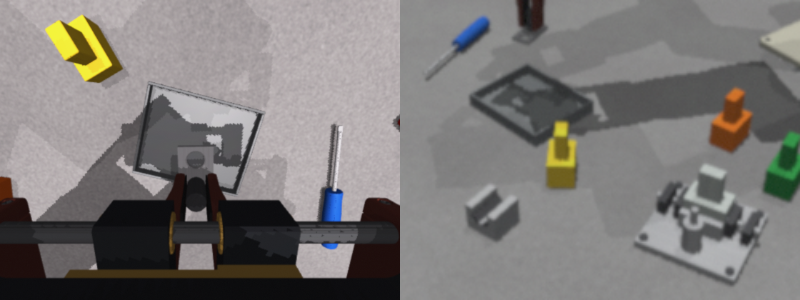

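The wrist view (left) shows the keeper at about (195,160), held level and inside the tray outline. The scene view shows the post bare and the block still seated.

Call:
servo_tool([
  [[0,0,3.5,0,0,0,1.0],[0,0,4.0,0,0,0,1.0],[0,0,3.0,0,0,0,1.0],[0,0,1.5,0,0,0,1.0],[0,0,0.4,0,0,0,1.0]],
])

```text
clock: 5.15
eef_pos: [552.3, -191.3, 28.4]
eef_rot: [-0.001, 0.979, 0.204, -0.001]
force: [-1.1, -0.2, -0.6]
opening: 0.173
grasp_force: 30.0
```

Call:
servo_tool([
  [[0,0,0.1,0,0,0,1.0],[0,0,0.1,0,0,0,1.0],[0,0,0.1,0,0,0,1.0],[0,0,0,0,0,0,1.0]],
])

```text
clock: 5.55
eef_pos: [553.7, -193.1, 27.6]
eef_rot: [0.0, 0.979, 0.203, 0.001]
force: [-0.4, -0.4, -0.5]
opening: 0.175
grasp_force: 30.0
```

Call:
servo_tool([
  [[0,0,0.1,0,0,0,1.0],[0,0,0.1,0,0,0,1.0],[0,0,0,0,0,0,1.0]],
])

```text
clock: 5.85
eef_pos: [553.7, -193.1, 27.0]
eef_rot: [0.0, 0.979, 0.203, 0.001]
force: [-5.0, 2.0, 19.0]
opening: 0.174
grasp_force: 30.0
```

Call:
servo_tool([
  [[0,0,-0.05,0,0,0,1.8],[0,0,0,0,0,0,2.5],[0,0,0,0,0,0,4.0],[0,0,0,0,0,0,4.0]],
])

```text
clock: 6.25
eef_pos: [553.0, -192.8, 25.0]
eef_rot: [-0.0, 0.979, 0.203, -0.0]
force: [0.2, 0.3, -0.5]
opening: 0.428
grasp_force: 0.0
```

Call:
servo_tool([
  [[0,0,-1.5,0,0,0,4.5],[0,0,-3.0,0,0,0,4.5],[0,0,-4.5,0,0,0,5.5],[0,0,-4.5,0,0,0,6],[0,0,0,0,0,0,6]],
])

```text
clock: 6.75
eef_pos: [556.9, -194.2, 167.2]
eef_rot: [0.003, 0.979, 0.203, 0.005]
force: [0.5, -1.2, -0.5]
opening: 0.68
grasp_force: 0.0
```

```bash
python3 - <<'E'
from h import *
P,Rm,s=pose();print(P,s["force"],s["opening"])
im=viewer.capture("wrist")
im2=viewer.capture("scene")[130:310,150:400]
cv2.imwrite("pics/w3.png",np.hstack([cv2.resize(im[:,:,::-1],(400,300)),cv2.resize(im2[:,:,::-1],(400,300))]))
t=np.array([519.5,175.0]);a=.4158;d=np.array([*t,P[2]])-P;print("to block, tool mm",Rm.T@d,a-np.arctan2(Rm[1,0],Rm[0,0]))
E
```

```text
[ 556.89278851 -194.19023813  167.2267779 ] [ 0.52312849 -1.15462211 -0.47525861] 0.6796632949850462
to block, tool mm [ 112.45471206 -353.62437291   -1.84205843] 0.006960794509781154
```

View pics/w3.png

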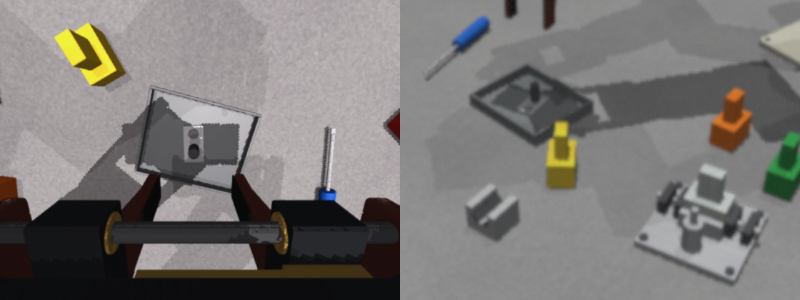

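The keeper lies flat in the tray, at about (193,143) in the left picture, with its knob up. The block is still seated. Next I'll go back to the block's tab.

Call:
servo_tool([
  [[0.7,-2.2,0,0,0,0,7],[1.45,-4.4,0,0,0,0,7],[1.45,-4.4,0,0,0,0,7],[1.45,-4.4,0,0,0,0,7],[1.45,-4.4,0,0,0,0,7]],
])

```text
clock: 7.35
eef_pos: [532.3, 16.2, 158.6]
eef_rot: [-0.0, 0.979, 0.203, -0.002]
force: [-0.2, -0.7, 0.0]
opening: 0.8
grasp_force: 0.0
```

Call:
servo_tool([
  [[1.45,-4.4,0,0,0,0,6],[1.45,-4.4,0,0,0,0,6],[1.45,-4.4,0,0,0,0,6],[0.75,-2.2,0,0,0,0,6],[0,0,0,0,0,0,6]],
])

```text
clock: 7.85
eef_pos: [518.1, 178.7, 158.7]
eef_rot: [-0.0, 0.979, 0.205, -0.001]
force: [-0.1, -0.4, 0.4]
opening: 0.681
grasp_force: 0.0
```

```bash
python3 - <<'E'
from h import *
for i in range(3):
    P,Rm,s=pose();d=np.array([519.9,175.2,67])-P;print(P,Rm.T@d,.4158-np.arctan2(Rm[1,0],Rm[0,0]),Rm[:,2].round(4),s["opening"])
    viewer.capture("top")
E
```

```text
[518.1364527  178.70395558 158.65264511] [ 0.45494427  3.97272513 91.64936247] 0.003116026216865575 [-2.7e-03 -5.0e-04 -1.0e+00] 0.6814782151449518
[518.2945128  177.12608361 158.74057702] [ 0.97260337  2.42420414 91.73765931] 0.004063277219772621 [-0.0028 -0.001  -1.    ] 0.6839598970539004
[518.53015737 176.09869041 158.88287115] [ 1.1586741   1.37656988 91.87985989] 0.005563657274241518 [-0.0026 -0.0011 -1.    ] 0.682560993798377
```

Call:
servo_tool([
  [[0.1,0.05,3.0,0,0,0,6],[0,0,3.0,0,0,0,6],[0,0,2.0,0,0,0,6],[0,0,1.15,0,0,0,6],[0,0,0,0,0,0,6]],
])

```text
clock: 8.5
eef_pos: [519.8, 174.7, 67.1]
eef_rot: [0.0, 0.979, 0.202, -0.002]
force: [-0.3, 0.1, 0.1]
opening: 0.684
grasp_force: 0.0
```

Call:
servo_tool([
  [[0,0,0,0,0,0,4.0],[0,0,0,0,0,0,2.0],[0,0,0,0,0,0,2.0],[0,0,0,0,0,0,2.0],[0,0,0,0,0,0,2.0]],
])

```text
clock: 9.0
eef_pos: [521.2, 176.5, 69.5]
eef_rot: [-0.0, 0.979, 0.203, 0.001]
force: [-1.1, 0.5, 6.2]
opening: 0.363
grasp_force: 30.0
```

Call:
servo_tool([
  [[0,0.22,-0.12,0.04,0,0,2],[0,0.22,-0.12,0.04,0,0,2],[0,0.22,-0.12,0.04,0,0,2],[0,0.22,-0.12,0.04,0,0,2],[0,0,0,0,0,0,2]],
])

```text
clock: 9.5
eef_pos: [524.9, 168.1, 73.6]
eef_rot: [-0.079, 0.976, 0.201, -0.016]
force: [-1.7, 5.7, 6.3]
opening: 0.363
grasp_force: 30.0
```

```bash
cat > st.py <<'E'
from h import *
b=np.array([519.9,175.2]);a=.4158;F=np.array([[np.cos(a),-np.sin(a),0],[np.sin(a),np.cos(a),0],[0,0,1]])
# block pose assuming rigid grasp (block underside centre is 55mm ahead of TCP along tool z)
P,Rm,s=pose();o=F.T@(P+Rm@[0,0,55]-[*b,12]);r=F.T@Rm@np.diag([1,-1,-1])
print("block",o.round(1),"rotvec deg",np.degrees(R.from_matrix(r).as_rotvec()).round(2))
for y in(30,-30):print("edge",y,(o+r@[0,y,0]).round(1))
print(s["force"].round(1),s["wrist_torque"].round(2),round(s["opening"]*88,1),s["grasp_force"],s["clock"])
E
python3 - <<'E'
from st import *
im=viewer.capture("wrist")[140:330,180:380]
im2=viewer.capture("scene")[200:305,290:390]
cv2.imwrite("pics/w4.png",np.hstack([cv2.resize(im[:,:,::-1],(400,400)),cv2.resize(im2[:,:,::-1],(400,400))]))
E
```

```text
block [1.8 0.4 7.3] rotvec deg [ 9.28 -0.09 -0.52]
edge 30 [ 2.1 30.  12.2]
edge -30 [  1.5 -29.2   2.5]
[-1.7  5.7  6.3] [1.2  0.39 0.11] 31.9 29.99575048685074 9.5
```

View pics/w4.png

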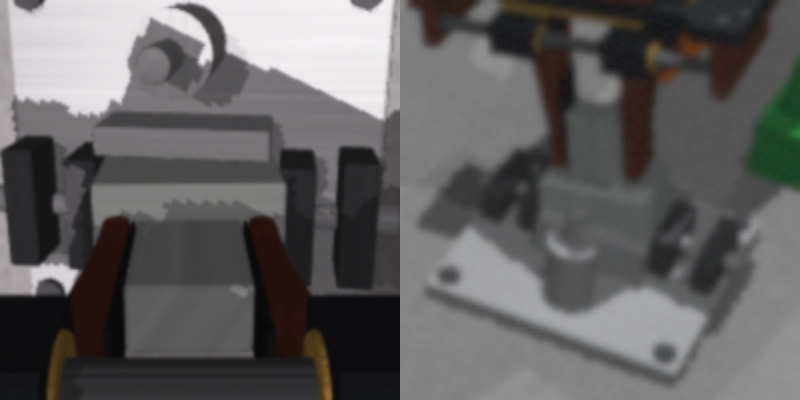

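Call:
servo_tool([
  [[0,-0.22,0.07,-0.04,0,0,2],[0,-0.22,0.07,-0.04,0,0,2],[0,-0.22,0.07,-0.04,0,0,2],[0,-0.22,0.07,-0.04,0,0,2]],
])

```text
clock: 10.0
eef_pos: [520.9, 176.5, 71.0]
eef_rot: [0.001, 0.979, 0.203, 0.001]
force: [0.4, 0.5, -3.2]
opening: 0.364
grasp_force: 30.0
```

Call:
servo_tool([
  [[0,-0.22,-0.12,-0.04,0,0,2],[0,-0.22,-0.12,-0.04,0,0,2],[0,-0.22,-0.12,-0.04,0,0,2],[0,-0.22,-0.12,-0.04,0,0,2],[0,0,0,0,0,0,2]],
])

```text
clock: 10.5
eef_pos: [517.2, 184.9, 75.3]
eef_rot: [0.079, 0.976, 0.204, 0.017]
force: [3.5, -3.6, -2.8]
opening: 0.361
grasp_force: 30.0
```

```bash
python3 - <<'E'
from st import *
im=viewer.capture("wrist")[140:330,180:380]
im2=viewer.capture("scene")[200:305,290:390]
cv2.imwrite("pics/w5.png",np.hstack([cv2.resize(im[:,:,::-1],(400,400)),cv2.resize(im2[:,:,::-1],(400,400))]))
E
```

```text
block [1.4 1.1 9. ] rotvec deg [-9.29  0.   -0.25]
edge 30 [ 1.6 30.7  4.2]
edge -30 [  1.3 -28.5  13.8]
[ 3.5 -3.6 -2.8] [-0.85 -0.65 -0.05] 31.8 29.992327988147736 10.5
```

View pics/w5.png

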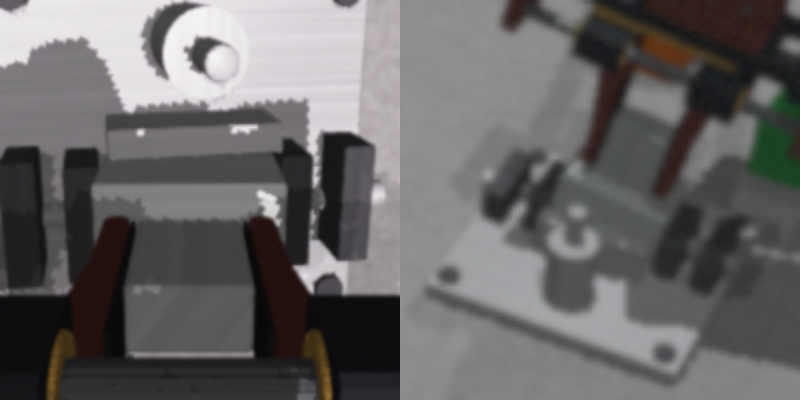

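Both rocks reached 9.3° with the lower end near the floor, and the block moved rigidly with the grip. I'll walk it up with the same rocking.

Call:
servo_tool([
  [[0,0.22,-0.12,0.04,0,0,2],[0,0.22,-0.12,0.04,0,0,2],[0,0.22,-0.12,0.04,0,0,2],[0,0.22,-0.12,0.04,0,0,2]],
])

```text
clock: 11.0
eef_pos: [520.6, 176.7, 80.5]
eef_rot: [-0.001, 0.979, 0.203, 0.0]
force: [2.0, -0.3, -9.2]
opening: 0.364
grasp_force: 30.0
```

Call:
servo_tool([
  [[0,0.22,-0.12,0.04,0,0,2],[0,0.22,-0.12,0.04,0,0,2],[0,0.22,-0.12,0.04,0,0,2],[0,0.22,-0.12,0.04,0,0,2],[0,0,0,0,0,0,2]],
])

```text
clock: 11.5
eef_pos: [524.4, 168.0, 84.9]
eef_rot: [-0.079, 0.976, 0.201, -0.016]
force: [1.5, 3.1, -5.0]
opening: 0.356
grasp_force: 30.0
```

Call:
servo_tool([
  [[0,-0.22,-0.12,-0.04,0,0,2],[0,-0.22,-0.12,-0.04,0,0,2],[0,-0.22,-0.12,-0.04,0,0,2],[0,-0.22,-0.12,-0.04,0,0,2]],
])

```text
clock: 11.9
eef_pos: [520.7, 176.4, 90.4]
eef_rot: [0.001, 0.979, 0.203, 0.001]
force: [2.4, 2.0, -11.9]
opening: 0.362
grasp_force: 30.0
```

```bash
python3 st.py
```

```text
block [ 1.2  0.7 23.4] rotvec deg [-0.11 -0.04 -0.44]
edge 30 [ 1.5 30.7 23.3]
edge -30 [  1.  -29.3  23.4]
[  2.4   2.  -11.9] [ 0.45 -0.5   0.02] 31.9 29.988595247268677 11.9
```

Call:
servo_tool([
  [[0,0,-0.4,0,0,0,2],[0,0,-0.5,0,0,0,2],[0,0,-0.5,0,0,0,2],[0,0,-0.4,0,0,0,2],[0,0,0,0,0,0,2]],
])

```text
clock: 12.4
eef_pos: [521.4, 176.1, 110.0]
eef_rot: [-0.0, 0.979, 0.203, 0.001]
force: [-0.1, 0.5, -3.0]
opening: 0.364
grasp_force: 30.0
```

Call:
servo_tool([
  [[0,0,0,0,0,0,2],[0,0,0,0,0,0,2],[0,0,0,0,0,0,2],[0,0,0,0,0,0,2]],
])

```text
clock: 12.8
eef_pos: [520.7, 176.1, 108.7]
eef_rot: [-0.0, 0.979, 0.203, -0.0]
force: [-0.3, 0.7, -2.9]
opening: 0.362
grasp_force: 30.0
```

```bash
python3 - <<'E'
from st import *
im=viewer.capture("wrist")[140:330,180:380]
sc=viewer.capture("scene");im2=sc[190:305,285:400]
cv2.imwrite("pics/w6.png",np.hstack([cv2.resize(im[:,:,::-1],(200,200)),cv2.copyMakeBorder(cv2.resize(im2[:,:,::-1],(600,600),interpolation=cv2.INTER_CUBIC)[:600],0,0,0,0,cv2.BORDER_CONSTANT)[:, :]]) if 0 else cv2.resize(im2[:,:,::-1],(600,600),interpolation=cv2.INTER_CUBIC))
for zz in(37,40,43):
  print(zz,[((proj("scene",[*b,12]+F@[20,y,zz])-[285,190])*600/115).round(0).tolist() for y in(30,-30)], [((proj("scene",[*b,12]+F@[20,y,zz+40])-[285,190])*600/115).round(0).tolist() for y in(30,-30)])
E
```

```text
block [ 1.   0.5 41.7] rotvec deg [ 0.01  0.02 -0.41]
edge 30 [ 1.3 30.5 41.7]
edge -30 [  0.8 -29.4  41.7]
[-0.3  0.7 -2.9] [-0.04  0.03  0.03] 31.9 29.99089926481247 12.8
37 [[354.0, 356.0], [215.0, 306.0]] [[366.0, 279.0], [223.0, 230.0]]
40 [[355.0, 350.0], [215.0, 301.0]] [[367.0, 273.0], [223.0, 224.0]]
43 [[356.0, 344.0], [216.0, 295.0]] [[368.0, 267.0], [224.0, 218.0]]
```

View pics/w6.png

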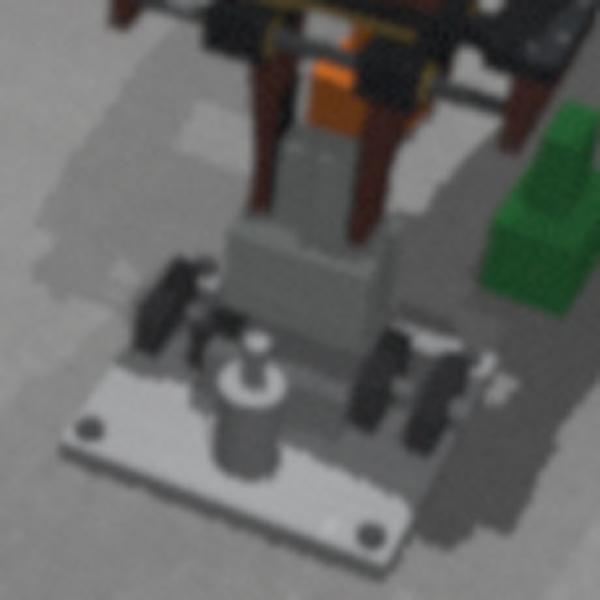

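The block hangs level above its seat, its lower edge running from about (220,300) to (362,350). That matches an underside 40 mm above the seat floor, so the gap is about 15 mm. The measured force is only its weight, 2.9 N.

```bash
python3 -c "
from cell import sign_off
print(sign_off())"
```

```text
the job is handed in; nothing more can be done
None
```

The job is handed in: the keeper lies flat in the tray, and the block was rocked about 9° left end up, then right end up, until it came free. It is now held level and still about 15 mm above its seat, and nothing else was moved.

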